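# Suction test of a bench dosing pump

### The arm

A 7-joint arm with a two-finger parallel gripper is mounted at the origin on a cart in front of the work surface, level with it; the furniture and walls round the work are solid. World frame = base frame: x ahead of the robot, y to its left, z up, the work surface at z = 0. Lengths are in m, angles in rad, forces in N, time in s.
With the tool pointing down it reaches from about 0.425 to 0.925 m from the base axis. Payload 6.8 kg.
Tool frame: the origin (TCP) lies on the mounting face of the last link; the fingertips stand 173 mm ahead of it and the grasp point (between the pads) lies 155 mm ahead of it; z points along the fingers, y is the line along which they close (so a half turn about z gives the same grasp; the last joint's range is limited). The gripper opens to 85 mm and grips with 20 to 120 N. Pads are 22 mm wide; open, the fingers measure 114 mm over their backs; the gripper's body (76 mm by 85 mm) begins 54 mm behind the grasp point. The pads swing forward as they close: fully open they stand 13 mm farther back than shut.
Start: joints at [0.996, 0.477, 0.022, 1.555, -0.011, 1.109, -0.083], TCP at [0.304, -0.603, 0.405] pointing down, gripper open.
Joint ranges: [-2.96, 2.96], [-0.34, 2.1], [-1.41, 1.46], [0.24, 2.44], [-1.37, 4.51], [0.17, 1.92], [-2.96, 2.96]. Speed limits (rad/s): [2.39, 2.39, 3.14, 3.14, 3.14, 3.14, 3.14].

### API

Orientations are given as a unit quaternion [w, x, y, z].
In Python, from plant import sensors, viewer, job gives the robot as it stands.
- The arm moves only by the tool apply_moves, never from a script. Its argument "rows" is a list of rows, each a list of 7 numbers: the finger opening in mm, from 0 to 85.4, then the shift along the tool's x, y, z in mm, then the turn, a rotation vector about the tool's x, y, z in rad. In form: [[grip, x, y, z, rx, ry, rz], ...]. A call has exactly 8 rows; each row shifts and turns the commanded pose from where the row before left it, along the tool's axes as they then stand; what a row does not reach is not made up. A row lasts 1/10 s, in which the tool goes at most 50 mm and 8.59 degrees, less where a joint would pass 70% of its speed; a pose out of reach is approached as far as the arm can. A call is refused whole if a number of a shift passes 50 or a number of a turn 0.15, either way. A call with a gripper value outside its range is refused whole. The fingers move at their own pace and stop on an object; "force" is the grip in N (left out, the last holds). Time passes only in rows, so rows that do not move let the fingers close, or fill a call up. It gives the time, the measured TCP pose, the force, the opening and the grip force at its end, in the units of the state.
- sensors.get_state(): the state, without advancing time (a new reading comes with each control period).
- viewer.snapshot(name): name is "scene" or "top" or "wrist"; returns a dict with "img" (400x640x3 uint8, red, green, blue), "intrinsics" (3x3 intrinsics, pixels), "T" (4x4, takes a point from camera to world coordinates). Camera axes: x right, y down, z forward; pixel columns grow to the right and rows downward; lengths in m; the calibration is good to about 2 mm. The wrist camera is an equidistant fisheye: a pixel r from the principal point sees the ray r / f radians off the axis. A picture is of the moment at which its call begins. There is no depth.
- job.sign_off(): hands the job in; it is judged then, once.
The state is a dict: "clock": time; "qpos": joint angles; "qvel": joint speeds; "tau": joint torques, N m; "position": TCP position; "ee_rot": TCP orientation; "contact_force": force on the tool from outside, world axes, zero at the start; "wrist_torque": the same for the moment, N m; "gripper_width": finger opening in m; "grasp_force": force on a finger pad.
Only numpy, scipy, OpenCV 4.12 (cv2) and the standard library are available. Lean on these libraries where they do the work, as an engineer would, in place of code of your own. Each camera call takes 0.05 s, during which the arm holds its last target. There are 200 camera calls.

### The job

The cleaned dosing pump is to be tested for suction: first take the larger of the two steel valve balls from its cork ring and lower it gently into the pump's hopper, without dropping it, so that it settles on the seat in the middle and closes the outlet. Then draw the ceramic piston straight up in the glass barrel, without forcing it against the glass, until its lower end is level with the top edge of the stroke ring clipped round the barrel, and finish while still holding it there at rest. Leave the smaller ball and the other things on the bench where they are.

Things in the scene. Friction and masses are not known exactly. Their poses are not given: they have to be found in the camera images.
- pump: dosing pump, fixed to the worktop: grey base plate 126 x 300 mm, aluminium valve block to 44 mm height, white round hopper centred 85 mm to the -y side of its origin, glass barrel with steel flange centred 85 mm to its +y side. Origin under the centre of the plate, on the worktop; z up, long side along its y; the capped discharge stub points to its -x
- seat (a point): centre of the ball seat (18 mm bore) in the middle of the hopper's floor, 52 mm above the worktop. Hopper: open top, inner diameter 120 mm at the floor and 136 at the rim, outer 149 at the rim, which is 125 mm above the worktop; the floor is a shallow cone rising to 12 mm above the seat at the wall, so a ball let go near the middle rolls to the seat; the large ball's centre is then 13 mm above it
- barrel_mouth (a point): centre of the upper end of the barrel's bore, 150 mm above the worktop (stud nuts of the flange reach 152 mm). The bore is 30 mm in diameter and 104 mm deep, upright; glass outside diameter 36 mm, flange 78 mm long along the pump's y
- piston: loose white ceramic piston, a straight round rod 28 mm in diameter with two thin black seal rings near its lower end and a black knob on top, 162 mm long, 0.24 to 0.42 kg. Origin at the centre of its lower end, z up the rod. At the start it stands fully home in the barrel, its lower end 46 mm above the worktop; let go when drawn, it slides back down. It has about 1 mm play all round in the bore
- knob (a point): middle of the piston's knob, 148 mm above its lower end: a round black grip 34 mm in diameter and 28 mm high; its underside is 30 mm above the barrel's mouth when the piston is home
- ring_top (a point): point on the barrel's axis at the height of the top edge of the stroke ring, a black ring 47 mm in diameter and 8 mm high with a small thumbscrew on its -x side, clipped round the glass barrel; its height is set differently each time: the top edge is 40 to 65 mm above the piston's lower end as it stands home, and the piston is to be drawn up by just that much
- ball_large: polished steel ball 32 mm in diameter, 0.13 kg; origin at its centre. It lies on a cork ring (54 mm outside, 20 mm high, 20 mm hole), its centre about 32 mm above the worktop
- ball_small: polished steel ball 24 mm in diameter, origin at its centre; on a cork ring of the same kind. Not to be used
- timer: white kitchen-type timer 72 x 62 x 20 mm lying on the worktop; leave alone
- crucible: white lidded porcelain crucible 45 mm wide, 46 mm high; leave alone
- spatula: spatula with wooden handle, 190 mm long, lying on the worktop; leave alone
- marker: marker pen 137 mm long lying on the worktop; leave alone

How it is judged:
On the way:
1. the large ball lies let go and at rest on the hopper's seat, with the piston still home (horizontal distance between ball_large and seat below 0.004 m and z of ball_large in the frame of seat below 0.018 m and linear speed of ball_large below 0.03 m/s and contact force between the fingers and ball_large below 0.05 N and z of piston in the frame of pump below 0.052 m), for 0.2 s.
At the end, for the whole second after the job is handed in: The large ball sits on the seat (centre within 4 mm of the middle), and the fingers hold the piston at rest (below 10 mm/s), its lower end within 5 mm of the height of the stroke ring's top edge, still in the bore and upright (within 0.06 rad), pressing on the barrel with less than 8 N (horizontal distance between ball_large and seat below 0.004 m and z of ball_large in the frame of seat below 0.018 m and z of piston in the frame of ring_top between -0.005 and 0.005 m and horizontal distance between piston and ring_top below 0.004 m and angle between the z axis of piston and the z axis of pump, either way round below 0.06 rad and contact force between the fingers and piston above 2 N and contact force between piston and pump below 8 N and linear speed of piston below 0.01 m/s); the arm keeps its last pose, push and grip.
It fails at once if the large ball is dropped into the hopper or falls (faster than 0.8 m/s over the pump) (horizontal distance between ball_large and seat below 0.062 m and z of ball_large in the frame of seat below 0.08 m and linear speed of ball_large above 0.8 m/s).
It fails at once if the piston is forced against the glass barrel (over 30 N) (contact force between piston and pump above 30 N).
It fails at once if the piston leaves the barrel (z of piston in the frame of pump above 0.145 m).
It fails at once if the smaller ball or another thing on the bench is disturbed (moved over 30 mm) (distance of any of ball_small, timer, crucible, spatula, marker from where it was at the start of the episode above 0.03 m).
It also fails if it takes over 48 s, if anything falls off the work surface, if the arm or the gripper's body presses on something with over 40 N, if the wrist force passes 120 N, or if a joint passes its speed limit or range.

## Working session

There is one attempt and no reset: what is moved stays moved. The work goes in short steps, Python scripts to look and compute and a tool call to move; the robot and the scene stay as the last step left them, time stands still between calls to the robot, and variables do not carry over. Pictures are saved under pics/ and viewed, at most 10 in all, crops included, and the job is handed in when it is done.

Besides the shell and the picture viewer there is one more tool, called as name(argument=value, ...) on one line, values as JSON. apply_moves: Moves the arm, as the interface text tells. Its arguments: {"type":"object","properties":{"rows":{"type":"array","items":{"type":"array","items":{"type":"number"}}},"force":{"type":"number"}},"required":["rows"]}

```bash
mkdir -p pics; cat > h.py <<'E'
import numpy as np, cv2
from plant import sensors, viewer, job
def snap(n,f):
    s=viewer.snapshot(n); cv2.imwrite('pics/'+f,s['img'][:,:,::-1]); np.savez('pics/'+f[:-4]+'.npz',K=s['intrinsics'],T=s['T'],img=s['img']); return s
def ray(d,u,v,fish=False):
    K=d['K'];T=d['T']
    x=(u-K[0,2])/K[0,0];y=(v-K[1,2])/K[1,1]
    if fish:
        r=np.hypot(x,y); c=np.array([np.sin(r)*x/r,np.sin(r)*y/r,np.cos(r)]) if r>0 else np.array([0,0,1.])
    else: c=np.array([x,y,1.])
    c=T[:3,:3]@c; return T[:3,3],c/np.linalg.norm(c)
def atz(d,u,v,z,fish=False):
    o,c=ray(d,u,v,fish); return (o+c*(z-o[2])/c[2]).round(4)
def proj(d,p,fish=False):
    K=d['K'];T=d['T'];c=T[:3,:3].T@(np.asarray(p)-T[:3,3])
    if fish:
        th=np.arctan2(np.hypot(c[0],c[1]),c[2]);n=np.hypot(c[0],c[1]);x,y=c[0]/n*th,c[1]/n*th
    else: x,y=c[:2]/c[2]
    return np.array([K[0,0]*x+K[0,2],K[1,1]*y+K[1,2]])
def load(f): return np.load('pics/'+f)
E
python3 - <<'E'
from h import *
for n in ['scene','top']:
    s=snap(n,n+'0.png'); print(n,s['intrinsics'].round(1).tolist(),s['T'].round(3).tolist())
print(sensors.get_state())
E
```

```text
scene [[452.5, 0.0, 320.9], [0.0, 452.5, 195.7], [0.0, 0.0, 1.0]] [[-0.492, -0.422, 0.761, -0.424], [-0.87, 0.258, -0.42, 0.553], [-0.019, -0.869, -0.494, 0.748], [0.0, 0.0, 0.0, 1.0]]
top [[511.4, 0.0, 312.8], [0.0, 511.4, 213.7], [0.0, 0.0, 1.0]] [[-0.028, -0.988, 0.153, 0.265], [-1.0, 0.028, -0.006, 0.041], [0.002, -0.153, -0.988, 1.65], [0.0, 0.0, 0.0, 1.0]]
{'clock': 0.1, 'qpos': array([ 0.9959171 ,  0.47774969,  0.02236227,  1.55631207, -0.01148712,
        1.10929666, -0.08311222]), 'qvel': array([ 0.00065806, -0.0007074 ,  0.00037065, -0.002527  ,  0.0021902 ,
        0.00022771,  0.00083251]), 'tau': array([ 4.59991992e-03, -5.97768581e+01,  1.61397178e+00, -2.81956762e+01,
        1.28489966e-02,  5.04431926e-03, -3.96337759e-05]), 'position': array([ 0.30365384, -0.60258462,  0.40381857]), 'ee_rot': array([-7.77339443e-04,  9.72888121e-01,  2.31274801e-01, -2.56754153e-04]), 'contact_force': array([-0.20374105,  0.57372689, -0.17882363]), 'wrist_torque': array([0.05408438, 0.00631202, 0.05451166]), 'grasp_force': 0.0, 'gripper_width': 0.08561836377483728}
```

View pics/top0.png

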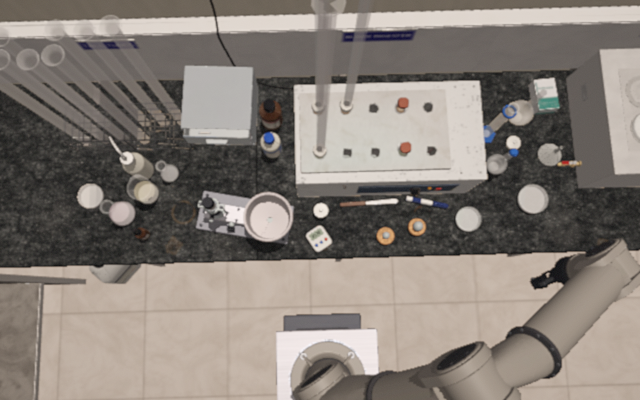

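View pics/scene0.png

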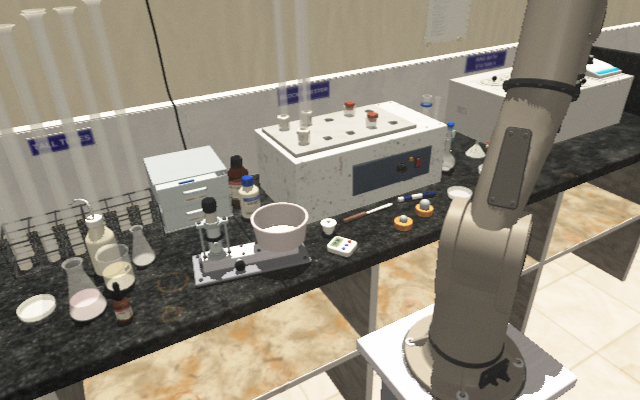

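The top view shows two cork rings at about (385,236) and (417,227), the hopper at (268,217) and the knob at (208,203). The timer is at (318,238) and the crucible at (321,210). I'll enlarge these areas and compute positions.

```bash
python3 - <<'E'
from h import *
d=load('top0.npz');s=load('scene0.npz')
a=cv2.resize(d['img'][180:260,190:310],None,fx=4,fy=4,interpolation=cv2.INTER_CUBIC)
b=cv2.resize(d['img'][205:255,370:434],None,fx=5,fy=5,interpolation=cv2.INTER_CUBIC)
c=cv2.resize(s['img'][190:285,185:315],None,fx=2.8,fy=2.8,interpolation=cv2.INTER_CUBIC)
e=cv2.resize(s['img'][195:235,385:445],None,fx=5,fy=5,interpolation=cv2.INTER_CUBIC)
o=np.zeros((600,800,3),np.uint8)
for im,y,x in [(a,0,0),(b,0,480),(c,322,0),(e,322,480)]:
    im=im[:600-y,:800-x]; o[y:y+im.shape[0],x:x+im.shape[1]]=im
cv2.imwrite('pics/crop0.png',o[:,:,::-1])
for n,u,v,z in [('L',385,236,.032),('R',417,227,.032),('hop',268.5,217,.125),('knob',208,203,.194),('crucible',321,210,.04),('timer',318,238,.02)]: print(n,atz(d,u,v,z))
for n,u,v,z in [('L',403,219,.032),('R',425,206,.032),('hop',279,220,.125),('knob',209,205,.194)]: print(n,atz(s,u,v,z))
E
```

```text
L [ 0.437  -0.1968  0.032 ]
R [ 0.463  -0.3003  0.032 ]
hop [0.4945 0.1652 0.125 ]
knob [0.5299 0.3336 0.194 ]
crucible [0.5252 0.0044 0.04  ]
timer [0.4379 0.0163 0.02  ]
L [ 0.4336 -0.1915  0.032 ]
R [ 0.457  -0.2947  0.032 ]
hop [0.4814 0.1774 0.125 ]
knob [0.5298 0.3357 0.194 ]
```

View pics/crop0.png

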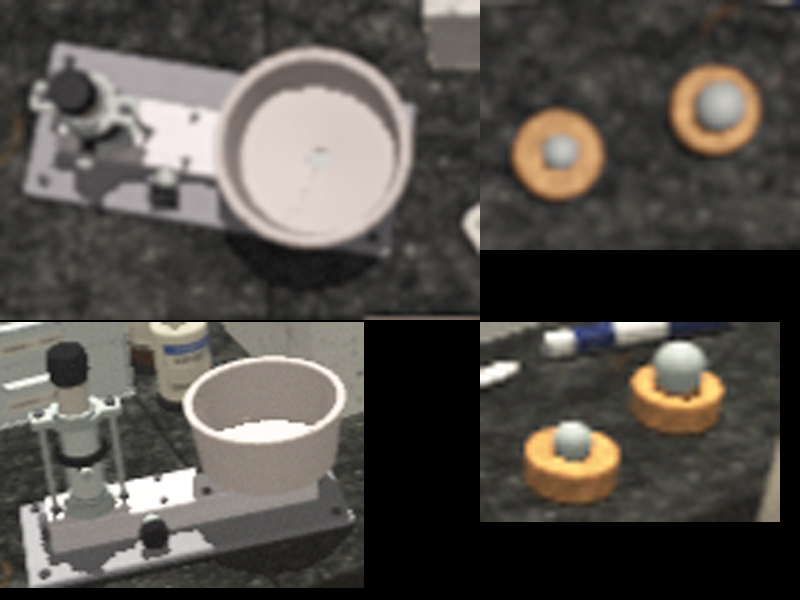

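The larger ball is on the right ring, at top-image pixel (418,226), with the hopper seat at about (269.8,219.5). First I'll move above the large ball.

apply_moves(rows=[[85,34,-25,12,0,0,0],[85,34,-25,12,0,0,0],[85,34,-25,12,0,0,0],[85,34,-25,12,0,0,0],[85,34,-25,12,0,0,0],[85,34,-25,12,0,0,0],[85,34,-25,12,0,0,0],[85,34,-25,12,0,0,0]], force=30)

```text
clock: 0.9
position: [0.457, -0.3002, 0.3081]
ee_rot: [-0.0, 0.973, 0.231, -0.0]
contact_force: [0.9, -0.3, -0.4]
gripper_width: 0.085
grasp_force: 0.0
```

```bash
cat >> h.py <<'E'
from scipy.spatial.transform import Rotation as R
def st():
    s=sensors.get_state(); Q=R.from_quat(np.roll(s['ee_rot'],-1)).as_matrix(); return s,np.array(s['position']),Q
def to(p):
    s,x,Q=st(); return ((Q.T@(np.asarray(p)-x))*1000).round(1)
E
python3 - <<'E'
from h import *
w=snap('wrist','w1.png');s,x,Q=st();print(x,Q.round(3).tolist(),w['intrinsics'].tolist(),w['T'].round(3).tolist(), (Q.T@(w['T'][:3,3]-x)).round(3))
d=load('w1.npz')
for p in [(.46,-.298,.032),(.435,-.194,.032)]: print(proj(d,p,True))
E
```

```text
[ 0.46039743 -0.29242492  0.30620955] [[0.889, 0.458, -0.001], [0.458, -0.889, 0.006], [0.002, -0.006, -1.0]] [[309.70691628693146, 0.0, 316.72118687523107], [0.0, 309.70691628693146, 198.10736500296014], [0.0, 0.0, 1.0]] [[0.45, -0.847, -0.283, 0.53], [-0.893, -0.427, -0.142, -0.265], [-0.0, 0.317, -0.948, 0.277], [0.0, 0.0, 0.0, 1.0]] [0.074 0.008 0.029]
[314.46429001 192.98060887]
[192.63913139 165.87583063]
```

View pics/w1.png

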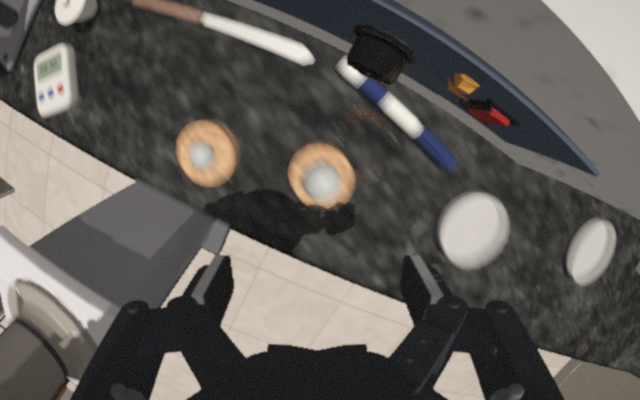

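Wrist view: the large ball is at about (323,182) on its ring at (322,176), and the small one is at (202,154).

```bash
python3 - <<'E'
from h import *
d=load('w1.npz')
g=cv2.medianBlur(cv2.cvtColor(d['img'],cv2.COLOR_RGB2HSV),3)
m=((g[...,0]<25)&(g[...,1]>90)&(g[...,2]>90)).astype(np.uint8); n,l,s_,c=cv2.connectedComponentsWithStats(m)
for i in range(1,n):
    if s_[i,4]>300: print(s_[i],c[i])
b=((g[...,1]<50)&(g[...,2]>70)).astype(np.uint8)[160:205,300:350]; n,l,s_,c=cv2.connectedComponentsWithStats(b)
for i in range(1,n):
    if s_[i,4]>60: print('ball',s_[i],c[i]+[300,160])
print(atz(d,323,182,.032,True),atz(d,322,176.5,.01,True))
s,x,Q=st();print(x,s['qpos'].round(3))
E
```

```text
[449  74  31  22 400] [463.7825  84.11  ]
[ 176  120   64   67 2442] [209.05814906 151.65601966]
[ 288  142   67   68 1934] [320.02843847 170.32057911]
ball [   3    4   37   36 1010] [321.70693069 181.65445545]
[ 0.4716 -0.3     0.032 ] [ 0.4705 -0.3001  0.01  ]
[ 0.46039743 -0.29242492  0.30620955] [ 0.53   0.388 -0.095  1.951  0.043  0.808 -0.683]
```

apply_moves(rows=[[75,4,2,15,0,0,0],[75,4,1,15,0,0,0],[75,4,1,15,0,0,0],[75,0,0,5,0,0,0],[75,0,0,0,0,0,0],[75,0,0,0,0,0,0],[75,0,0,0,0,0,0],[75,0,0,0,0,0,0]])

```text
clock: 1.75
position: [0.4692, -0.3003, 0.2593]
ee_rot: [0.0, 0.973, 0.231, 0.0]
contact_force: [-0.1, 0.9, 0.7]
gripper_width: 0.0749
grasp_force: 0.0
```

```bash
python3 - <<'E'
from h import *
s,x,Q=st();print(x,Q.round(3).tolist())
w=snap('wrist','w2.png');s,x,Q=st();print(x,(Q.T@(w['T'][:3,3]-x)).round(4))
d=load('w2.npz')
print(proj(d,(.471,-.3,.032),True), [proj(d,x+Q@np.array([0,0,t]),True).round(0) for t in (.155,.173,.25)])
E
```

```text
[ 0.46923897 -0.30026493  0.2593217 ] [[0.893, 0.45, 0.001], [0.45, -0.893, -0.001], [0.001, 0.001, -1.0]]
[ 0.46924032 -0.30019222  0.25929221] [0.081  0.0014 0.031 ]
[315.2238027  217.45695458] [array([314., 277.]), array([314., 259.]), array([315., 208.])]
```

View pics/w2.png

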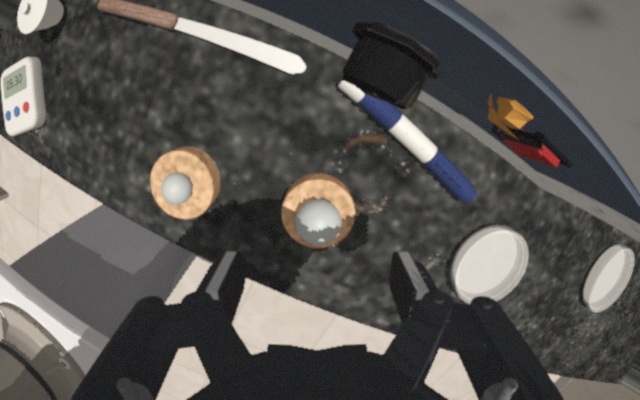

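The ball is at (319,219), about 4 px right of where I predicted it, and the finger midline is at u≈317.

```bash
python3 - <<'E'
from h import *
d=load('w2.npz');p=atz(d,319,219,.032,True);print(p,to([p[0],p[1],.19]),to([p[0],p[1],.19])+0)
E
```

```text
[ 0.4711 -0.3028  0.032 ] [ 0.4  3.1 69.3] [ 0.4  3.1 69.3]
```

apply_moves(rows=[[75,0.5,2,20,0,0,0],[75,0,0,20,0,0,0],[75,0,0,17,0,0,0],[75,0,0,8,0,0,0],[50,0,0,0,0,0,0],[40,0,0,0,0,0,0],[25,0,0,0,0,0,0],[25,0,0,0,0,0,0]], force=30)

```text
clock: 2.6
position: [0.4707, -0.3012, 0.1946]
ee_rot: [0.0, 0.973, 0.231, 0.0]
contact_force: [-2.1, 1.5, 4.6]
gripper_width: 0.03
grasp_force: 29.3
```

apply_moves(rows=[[25,0,0,0,0,0,0],[25,0,0,0,0,0,0],[25,0,0,0,0,0,0],[25,0,0,0,0,0,0],[25,0,0,-5,0,0,0],[25,0,0,-10,0,0,0],[25,0,0,-15,0,0,0],[25,0,0,-20,0,0,0]])

```text
clock: 3.4
position: [0.4703, -0.3016, 0.2447]
ee_rot: [-0.0, 0.973, 0.231, -0.0]
contact_force: [0.3, -0.2, -1.5]
gripper_width: 0.0303
grasp_force: 29.8
```

```bash
python3 - <<'E'
from h import *
w=snap('wrist','w3.png');s,x,Q=st();print(x,s['gripper_width'],s['grasp_force'],s['contact_force'])
E
```

```text
[ 0.47156484 -0.30232863  0.24828872] 0.03010373860120282 29.80622559785843 [ 0.11635669 -0.3120172   0.62653847]
```

View pics/w3.png

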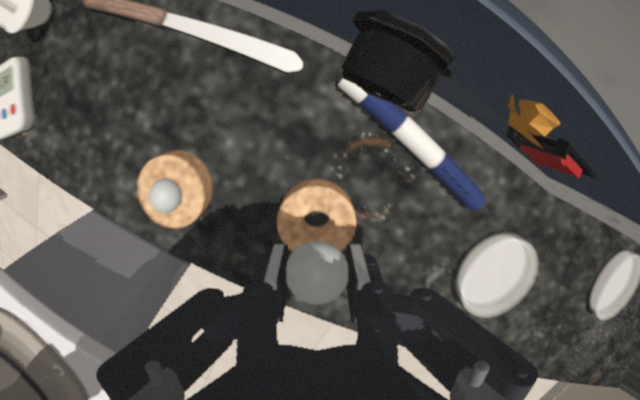

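The ball is held at (318,273) and the empty ring at (317,217) has stayed in place. Next, carry it over the hopper.

apply_moves(rows=[[25,8,-14,-14,0,0,0],[25,12,-24,-14,0,0,0],[25,15,-28,-14,0,0,0],[25,16,-28,-14,0,0,0],[25,16,-28,-14,0,0,0],[25,16,-28,-14,0,0,0],[25,16,-28,-14,0,0,0],[25,16,-28,-10,0,0,0]])

```text
clock: 4.25
position: [0.4806, -0.0646, 0.3535]
ee_rot: [0.001, 0.973, 0.231, 0.001]
contact_force: [0.5, 0.1, -2.5]
gripper_width: 0.0302
grasp_force: 29.9
```

apply_moves(rows=[[25,16,-28,0,0,0,0],[25,16,-28,0,0,0,0],[25,16,-28,0,0,0,0],[25,15,-28,0,0,0,0],[25,15,-28,0,0,0,0],[25,15,-28,0,0,0,0],[25,10,-22,0,0,0,0],[25,8,-16,0,0,0,0]])

```text
clock: 5.05
position: [0.4866, 0.17, 0.3525]
ee_rot: [-0.0, 0.973, 0.232, 0.001]
contact_force: [-0.1, 0.0, -1.2]
gripper_width: 0.0302
grasp_force: 29.9
```

apply_moves(rows=[[25,0,0,0,0,0,0],[25,0,0,0,0,0,0],[25,0,0,0,0,0,0],[25,0,0,0,0,0,0],[25,0,0,0,0,0,0],[25,0,0,0,0,0,0],[25,0,0,0,0,0,0],[25,0,0,0,0,0,0]])

```text
clock: 5.85
position: [0.487, 0.168, 0.3517]
ee_rot: [0.0, 0.973, 0.231, -0.0]
contact_force: [-0.4, 0.9, -1.3]
gripper_width: 0.0298
grasp_force: 29.9
```

```bash
python3 - <<'E'
from h import *
b=load('w3.npz')
w=snap('wrist','w4.png');s,x,Q=st();print(x,s['gripper_width'],s['grasp_force'],s['contact_force'],s['qpos'].round(2))
d=load('w4.npz')
for p in [(.4945,.1652,.125),(.49,.168,.052),(.53,.334,.208),(.53,.334,.15)]: print(proj(d,p,True).round(0))
E
```

```text
[0.4869884  0.16805514 0.35168998] 0.02995430062019181 29.906585812568665 [-0.94646163  0.10415837 -1.07775246] [-0.2   0.3  -0.3   1.97  0.11  0.89 -1.66]
[323. 212.]
[317. 186.]
[45. 60.]
[110.  64.]
```

View pics/w4.png

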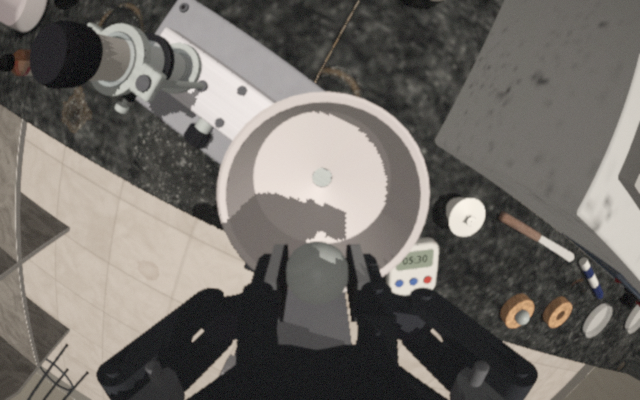

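The seat is at (322,178), the knob at (65,53), and the black ring round the barrel at about (163,58). I'll work out positions from these.

```bash
python3 - <<'E'
from h import *
d=load('w4.npz')
p=atz(d,322,178,.052,True);print('seat',p)
t=load('top0.npz');print('seat top',atz(t,269.75,219.5,.052),'ball?',atz(d,318,268,.19,True))
print('rim', atz(d,324,195,.125,True))
print(to([p[0],p[1],.3]))
c=cv2.resize(d['img'][10:130,20:220],None,fx=4,fy=4,interpolation=cv2.INTER_CUBIC)
cv2.imwrite('pics/c4.png',c[:,:,::-1])
# sugg: axis projections
for xy in [(.525,.332),(.53,.334)]:
    print([proj(d,(*xy,z),True).round(0).tolist() for z in (.208,.18,.15,.11,.09,.05)])
E
```

```text
seat [0.4989 0.1672 0.052 ]
seat top [0.4974 0.1673 0.052 ] ball? [0.489  0.1668 0.19  ]
rim [0.5057 0.1705 0.125 ]
[10.3  6.1 51.7]
[[44.0, 71.0], [79.0, 71.0], [109.0, 72.0], [141.0, 74.0], [153.0, 75.0], [174.0, 77.0]]
[[45.0, 60.0], [80.0, 61.0], [110.0, 64.0], [141.0, 67.0], [154.0, 68.0], [174.0, 71.0]]
```

View pics/c4.png

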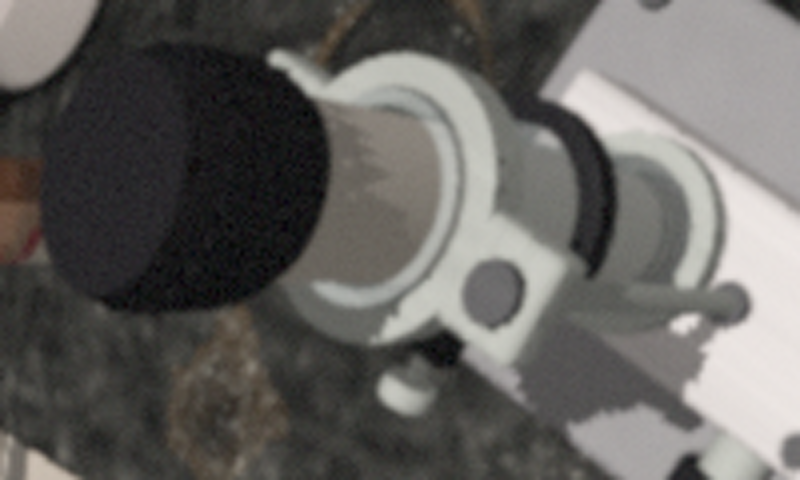

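apply_moves(rows=[[25,3.5,2,0,0,0,0],[25,3,1.5,5,0,0,0],[25,3,1.5,10,0,0,0],[25,0,0,20,0,0,0],[25,0,0,20,0,0,0],[25,0,0,15,0,0,0],[25,0,0,10,0,0,0],[25,0,0,0,0,0,0]])

```text
clock: 6.7
position: [0.4972, 0.1676, 0.2699]
ee_rot: [0.0, 0.973, 0.231, -0.002]
contact_force: [-0.7, -0.1, -1.2]
gripper_width: 0.0301
grasp_force: 29.9
```

```bash
python3 - <<'E'
from h import *
w=snap('wrist','w5.png');s,x,Q=st();print(x,s['gripper_width'],s['contact_force'],to([.498,.167,.229]))
d=load('w4.npz');t=load('top0.npz');c=load('scene0.npz')
print('knob',atz(d,49,54,.208,True),atz(t,208,202,.201))
E
```

```text
[0.49760432 0.16786605 0.27096074] 0.02949005464289525 [-0.09221254  0.6294565  -1.54873723] [ 0.  1. 42.]
knob [0.5335 0.3317 0.208 ] [0.5315 0.3323 0.201 ]
```

View pics/w5.png

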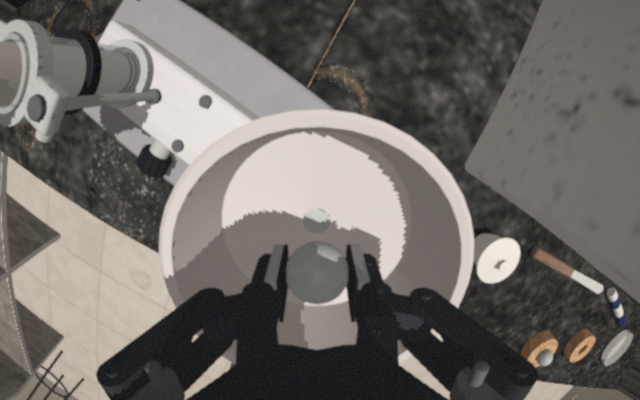

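The seat is at (317,218), the held ball at (317,271) and the stroke ring at about (88,62). Now I'll lower the ball slowly.

apply_moves(rows=[[25,0,0.5,10,0,0,0],[25,0,0,10,0,0,0],[25,0,0,8,0,0,0],[25,0,0,6,0,0,0],[25,0,0,3,0,0,0],[25,0,0,2,0,0,0],[25,0,0,0,0,0,0],[25,0,0,0,0,0,0]])

```text
clock: 7.55
position: [0.498, 0.1675, 0.2329]
ee_rot: [-0.0, 0.973, 0.231, 0.0]
contact_force: [0.4, 0.7, -1.5]
gripper_width: 0.0301
grasp_force: 29.9
```

```bash
python3 - <<'E'
from h import *
d=load('w5.npz');p=atz(d,317,218,.052,True);s,x,Q=st();print(p,x,s['contact_force'],to([p[0],p[1],.229]))
E
```

```text
[0.5017 0.1683 0.052 ] [0.49804256 0.16754125 0.23292418] [ 0.36370557  0.68872353 -1.45008684] [3.6 1.  3.9]
```

apply_moves(rows=[[25,1,0,1,0,0,0],[25,0,0,1,0,0,0],[25,0,0,1,0,0,0],[25,0,0,0.5,0,0,0],[25,0,0,0.5,0,0,0],[25,0,0,0,0,0,0],[25,0,0,0,0,0,0],[25,0,0,0,0,0,0]])

```text
clock: 8.35
position: [0.4991, 0.1681, 0.2291]
ee_rot: [-0.0, 0.973, 0.231, 0.001]
contact_force: [-0.2, -0.6, 6.0]
gripper_width: 0.0302
grasp_force: 30.4
```

The floor contact registers at about 7 N. I'll ease up a little, release gently, and rise.

apply_moves(rows=[[25,0,0,-0.5,0,0,0],[25,0,0,0,0,0,0],[31,0,0,0,0,0,0],[33,0,0,0,0,0,0],[36,0,0,0,0,0,0],[40,0,0,0,0,0,0],[45,0,0,0,0,0,0],[50,0,0,0,0,0,0]])

```text
clock: 9.15
position: [0.4988, 0.1679, 0.2291]
ee_rot: [0.0, 0.973, 0.231, -0.0]
contact_force: [0.4, 0.1, 0.2]
gripper_width: 0.0501
grasp_force: 0.0
```

apply_moves(rows=[[50,0,0,0,0,0,0],[50,0,0,-5,0,0,0],[50,0,0,-12,0,0,0],[50,0,0,-20,0,0,0],[50,0,0,-30,0,0,0],[50,0,0,-25,0,0,0],[50,0,0,-10,0,0,0],[50,0,0,0,0,0,0]])

```text
clock: 9.95
position: [0.4992, 0.1681, 0.3331]
ee_rot: [-0.0, 0.973, 0.231, 0.002]
contact_force: [0.3, 0.3, 0.1]
gripper_width: 0.05
grasp_force: 0.0
```

```bash
python3 - <<'E'
from h import *
w=snap('wrist','w6.png');s,x,Q=st();print(x,s['gripper_width'],s['grasp_force'],s['contact_force'])
d=load('w6.npz')
print(proj(d,(.4985,.1675,.065),True))
a=d['img'][100:300,220:440]; b=d['img'][0:110,0:220]
o=np.zeros((600,800,3),np.uint8)
e=cv2.resize(a,None,fx=1.8,fy=1.8,interpolation=cv2.INTER_CUBIC);o[:e.shape[0],:e.shape[1]]=e
s2=load('scene0.npz')['img'][195:275,190:250];e=cv2.resize(s2,None,fx=4.5,fy=4.5,interpolation=cv2.INTER_CUBIC);o[:360,400:670]=e
e=cv2.resize(load('w5.npz')['img'][0:120,0:210],None,fx=2,fy=2,interpolation=cv2.INTER_CUBIC);o[360:600,:420]=e
t=load('top0.npz')['img'][180:260,190:310];e=cv2.resize(b,None,fx=1.8,fy=1.8,interpolation=cv2.INTER_CUBIC);o[362:560,420:796]=e[:198,:376]
cv2.imwrite('pics/crop6.png',o[:,:,::-1])
E
```

```text
[0.49879233 0.1678763  0.33161642] 0.04968327799259027 0.0 [ 0.38990136 -0.09364491  0.06191465]
[315.13026912 202.56286398]
```

View pics/crop6.png

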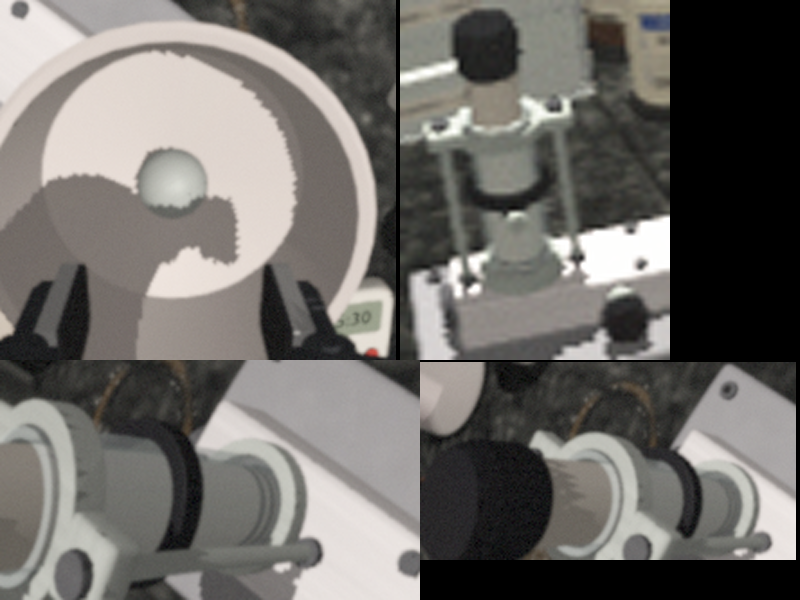

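The ball sits on the seat at (315.6,201), where (315,202.6) was predicted. The stroke ring shows as a clear black band, and I'll measure its top edge along the barrel profile in several views.

```bash
python3 - <<'E'
from h import *
zs=np.arange(.150,.049,-.002)
for f,fish in [('w4',1),('w5',1),('w6',1),('scene0',0)]:
    d=load(f+'.npz');g=cv2.cvtColor(d['img'],cv2.COLOR_RGB2GRAY).astype(np.float32);cam=d['T'][:3,3]
    for xy in [(.5325,.333)]:
        a=np.array(xy);u=cam[:2]-a;u/=np.linalg.norm(u);t=np.array([-u[1],u[0]])
        for r in (.018,.0235):
            rows=[]
            for off in (-.006,0,.006):
                q=np.array([proj(d,(*(a+u*r+t*off),z),fish) for z in zs],np.float32)
                rows.append(cv2.remap(g,q[:,:1].copy(),q[:,1:].copy(),cv2.INTER_LINEAR)[:,0])
            print(f,r,'cam',cam.round(2)); m=np.array(rows).astype(int)
            for row in m: print(' '.join(f'{int(z*1000)}:{v}' for z,v in zip(zs+1e-6,row) if z<.14))
E
```

```text
w4 0.018 cam [0.56 0.2  0.32]
138:185 136:175 134:178 132:186 130:190 128:196 126:198 124:198 122:200 120:198 118:196 116:189 114:178 112:158 110:135 108:118 106:108 104:87 102:57 100:30 98:27 96:53 94:91 92:106 90:107 88:108 86:107 84:106 82:108 80:108 78:106 76:101 74:94 72:91 70:92 68:89 66:89 64:89 62:93 60:116 58:152 56:181 54:194 52:198 50:198
138:182 136:175 134:156 132:141 130:128 128:118 126:115 124:112 122:114 120:111 118:113 116:110 114:111 112:104 110:78 108:48 106:46 104:46 102:47 100:40 98:25 96:34 94:59 92:93 90:110 88:114 86:113 84:112 82:113 80:112 78:113 76:113 74:112 72:108 70:99 68:96 66:96 64:95 62:96 60:99 58:100 56:129 54:168 52:187 50:193
138:106 136:108 134:108 132:111 130:115 128:114 126:118 124:117 122:117 120:115 118:117 116:117 114:112 112:94 110:59 108:45 106:46 104:49 102:46 100:37 98:25 96:40 94:79 92:111 90:116 88:117 86:117 84:118 82:119 80:118 78:117 76:115 74:112 72:105 70:102 68:104 66:101 64:102 62:102 60:106 58:128 56:160 54:185 52:196 50:198
w4 0.0235 cam [0.56 0.2  0.32]
138:188 136:197 134:198 132:200 130:200 128:198 126:193 124:183 122:163 1
[... 6238 characters left out ...]
3 60:105 58:108 56:112 54:113 52:114 50:116
138:126 136:134 134:138 132:138 130:137 128:135 126:134 124:135 122:136 120:136 118:137 116:137 114:124 112:91 110:52 108:38 106:32 104:31 102:39 100:115 98:201 96:157 94:133 92:119 90:118 88:121 86:127 84:133 82:136 80:136 78:134 76:134 74:136 72:135 70:133 68:130 66:114 64:103 62:116 60:111 58:99 56:107 54:112 52:112 50:113
138:123 136:131 134:131 132:131 130:131 128:131 126:132 124:133 122:132 120:132 118:132 116:127 114:101 112:60 110:40 108:33 106:35 104:53 102:80 100:109 98:125 96:133 94:134 92:133 90:132 88:129 86:130 84:131 82:132 80:132 78:132 76:132 74:131 72:130 70:126 68:117 66:108 64:108 62:107 60:107 58:110 56:112 54:112 52:112 50:111
```

The ring's top edge comes out at about 110 mm in every view, give or take 1–2 mm, so the draw is about 63.5 mm. Next I'll rise and go above the knob.

apply_moves(rows=[[70,0,0,-20,0,0,0],[85,0,0,-35,0,0,0],[85,0,0,-25,0,0,0],[85,10,-13,-8,0,0,0],[85,18,-23,0,0,0,0],[85,25,-32,0,0,0,0],[85,25,-32,0,0,0,0],[85,18,-23,0,0,0,0]])

```text
clock: 10.8
position: [0.5285, 0.3246, 0.4168]
ee_rot: [-0.0, 0.973, 0.232, -0.001]
contact_force: [1.4, -0.2, -0.3]
gripper_width: 0.0852
grasp_force: 0.0
```

apply_moves(rows=[[85,8,-9,0,0,0,0],[85,0,0,0,0,0,0],[85,0,0,0,0,0,0],[85,0,0,0,0,0,0],[85,0,0,0,0,0,0],[85,0,0,0,0,0,0],[85,0,0,0,0,0,0],[85,0,0,0,0,0,0]])

```text
clock: 11.6
position: [0.5323, 0.3323, 0.4194]
ee_rot: [0.0, 0.973, 0.231, 0.0]
contact_force: [-0.5, 0.3, -1.2]
gripper_width: 0.0851
grasp_force: 0.0
```

```bash
python3 - <<'E'
from h import *
w=snap('wrist','w7.png');s,x,Q=st();print(x,s['contact_force'],s['qpos'].round(2),to([.5325,.333,.345]))
d=load('w7.npz');p=proj(d,(.5325,.333,.208),True);print(p,proj(d,(.5325,.333,.15),True))
g=cv2.GaussianBlur(cv2.cvtColor(d['img'],cv2.COLOR_RGB2GRAY),(3,3),0)
u,v=p.round().astype(int)
print(g[max(v-70,0):v+80:5,u-80:u+85:5])
E
```

```text
[0.53230402 0.3324322  0.41935661] [-0.21092701 -0.79288401  0.05849579] [-0.4   0.41 -0.34  1.64  0.15  1.12 -1.89] [ 0.4 -0.4 74.4]
[313.75809496 228.48403393] [314.40405188 199.33116191]
[[ 72  66  74  89 150 183 183 181 100 126 154 124 194 148 131  83  81  93
  157 218 234 179 180 184 183 185 183 185 185 186 182 102  49]
 [ 74  67  58 112 181 180 182 126 105 159 214 168 128  79  55  60  68  66
   67 148 228 250 199 175 185 185 185 185 184 183 185 183 132]
 [ 77  83  76 175 161 108 175 143 116 188 170 219 193  88 106 153 167 155
  111  70 171 253 252 217 168 184 185 183 184 182 183 184 184]
 [ 64  61  73 136 170 117 177 179 200 123 123 157 221 211 217 217 215 214
  215 186  93 249 252 252 237 170 181 182 182 182 184 183 186]
 [ 63  57  78  71  97 152 141 153 211 129 121 190 215 208 179 193 198 196
  186 212 204 229 250 251 252 246 180 179 182 181 183 183 184]
 [ 61  56  46  38  29  38  85  92 110 201 212 213 205 185 145 131 140 147
  172 190 211 207 251 250 250 252 250 201 174 181 182 181 181]
 [ 39  33  38  34  35  34  37  70  92  96 175 204 147 130 118 113 122 141
  149 161 182 
[... 2500 characters left out ...]
7 233 233 233]
 [165 210 208 209 210 209 211 213 212 133  64  58  69  82  80  83  83 103
  104  89  69  71  49  48  50  43  33  51 219 174 221 233 234]
 [165 210 209 207 209 207 208 207 209 212 208 171  79  82  82  82  81 102
  106 106 106 101  78  55  59  69  69  69 225 169 166 209 233]
 [197 209 209 209 208 209 211 209 210 211 206 202 118  80  82  83  82 100
  104 105 104 104 105 103  93  65  57  77 226 169 165 166 173]
 [209 207 209 211 210 210 209 208 205 205 203 205 112  81  81  82  82 100
  105 104 105 104 105 105 104 103 100  80 220 172 165 166 164]
 [209 208 206 207 209 207 206 207 204 205 200 203  88  82  81  81  81 102
  105 105 104 103 104 104 104 105 104 103 206 202 165 166 164]]
```

Numerically, the knob top is centred at about (313,226) against the predicted (314,228.5), so I'm within 2 mm. I'll descend around it.

apply_moves(rows=[[85,1,-1.5,10,0,0,0],[85,0,0,18,0,0,0],[85,0,0,18,0,0,0],[85,0,0,15,0,0,0],[85,0,0,9,0,0,0],[85,0,0,4,0,0,0],[60,0,0,0,0,0,0],[50,0,0,0,0,0,0]], force=20)

```text
clock: 12.45
position: [0.5327, 0.3346, 0.3459]
ee_rot: [-0.0, 0.973, 0.231, 0.001]
contact_force: [0.0, -0.6, -0.7]
gripper_width: 0.0585
grasp_force: 0.0
```

```bash
python3 - <<'E'
from h import *
w=snap('wrist','w8.png');s,x,Q=st();print(x,s['contact_force'],s['gripper_width'])
d=load('w8.npz');g=cv2.GaussianBlur(cv2.cvtColor(d['img'],cv2.COLOR_RGB2GRAY),(3,3),0)
print(proj(d,(.5325,.333,.208),True)); print(g[190:320:6,230:410:5])
E
```

```text
[0.53274414 0.33460954 0.34601969] [0.1356358  1.1315633  0.27257352] 0.051273205957285836
[316.71457738 301.26005853]
[[ 77 148 187 109  74  99  97  98 168 207 153 132 116  48  43  49  91 117
  111  77  62  65 185 253 255 255 248 183 178 189 190 190 188 189 191 190]
 [ 61  48  63  95  97  96  97 156 220 220 221 192 133  45 117 126 128 129
  134 138 140  72  64 233 255 255 255 254 225 168 187 189 189 188 190 190]
 [ 30  39  35  30  66  96 144 188 117 117 188 222 218 155 154 209 220 220
  220 211 175 143  79 122 255 255 255 255 255 248 184 177 187 189 189 189]
 [ 39  38  38  32  35 106 216 135 128 128 123 226 222 223 223 219 214 205
  210 216 219 220 193 110 252 255 254 254 255 255 254 219 169 187 187 186]
 [ 44  41  37  46  46  70 204 182 125 125 166 222 221 213 171 199 203 200
  208 206 183 206 219 214 224 254 255 254 254 247 126 169 247 182 178 185]
 [ 30  37  35  44  42  38  36  80 119 141 123 166 193 188 168 134 140 147
  151 154 177 201 181 218 211 253 253 255 255 253 229 248 255 253 221 169]
 [ 45  37  35  38  44  34  44  48  46  96 123 120 167 140 124 127 130 143
  150 153 157
[... 1597 characters left out ...]
  26  27  28  26  27  26  23
   28  26  23  28  28  26  26  34  32  29  28  32  32  30  29  80  97  43]
 [ 34  36  32  31  28  49 214 214 214 218  49  29  27  25  27  28  30  26
   27  28  30  25  25  28  26  28  32  36  33  32  30  32  30  35  36  37]
 [ 34  34  35  32  29 152 218 217 214 217 200  26  28  28  27  26  28  26
   28  27  26  27  27  25  49  37  33  29  37  37  31  31  33  34  35  35]
 [ 36  34  37  32  28 204 215 212 213 212 209 140  26  27  27  25  26  26
   25  29  29  25  24  46  42  54  60  32  36  38  34  32  33  33  36  34]
 [ 35  33  33  31  40 213 214 214 214 211 209 210 145  26  25  28  26  25
   28  27  29  28  61  57  55  49  53  51  50  38  31  31  38  36  32  33]]
```

The knob's centre is at u≈315 and the finger midline at about 316.5, so it is aligned within 1 mm. Close.

apply_moves(rows=[[44,0,0,0,0,0,0],[40,0,0,0,0,0,0],[38,0,0,0,0,0,0],[36,0,0,0,0,0,0],[34,0,0,0,0,0,0],[30,0,0,0,0,0,0],[28,0,0,0,0,0,0],[28,0,0,0,0,0,0]], force=25)

```text
clock: 13.3
position: [0.5325, 0.3346, 0.3454]
ee_rot: [-0.0, 0.973, 0.231, 0.0]
contact_force: [-0.7, -0.4, 2.0]
gripper_width: 0.0333
grasp_force: 25.1
```

```bash
python3 - <<'E'
from h import *
s,x,Q=st();print(x,s['gripper_width'],s['grasp_force'],'F tool',(Q.T@s['contact_force']).round(1),'M tool',(Q.T@s['wrist_torque']).round(2))
E
```

```text
[0.53248748 0.33457069 0.3454114 ] 0.03327861513402435 25.06943017244339 F tool [-0.7  0.  -2. ] M tool [ 0.17 -0.02 -0.03]
```

The grip is good, with side force below 1 N. I'll draw up slowly.

apply_moves(rows=[[28,0,0,-1,0,0,0],[28,0,0,-2,0,0,0],[28,0,0,-3,0,0,0],[28,0,0,-3,0,0,0],[28,0,0,-1,0,0,0],[28,0,0,0,0,0,0],[28,0,0,0,0,0,0],[28,0,0,0,0,0,0]])

```text
clock: 14.1
position: [0.5325, 0.3343, 0.3551]
ee_rot: [0.0, 0.973, 0.231, -0.0]
contact_force: [-0.0, 0.5, -3.5]
gripper_width: 0.0333
grasp_force: 25.2
```

```bash
python3 - <<'E'
from h import *
s,x,Q=st();print(x,s['gripper_width'],s['grasp_force'],'F tool',(Q.T@s['contact_force']).round(1),'M tool',(Q.T@s['wrist_torque']).round(2))
E
```

```text
[0.53246933 0.3342893  0.35505975] 0.03328162352962231 25.173249542713165 F tool [ 0.2 -0.4  3.5] M tool [ 0.03 -0.    0.03]
```

apply_moves(rows=[[28,0,0,-3,0,0,0],[28,0,0,-5,0,0,0],[28,0,0,-7,0,0,0],[28,0,0,-7,0,0,0],[28,0,0,-6,0,0,0],[28,0,0,-4,0,0,0],[28,0,0,-2,0,0,0],[28,0,0,0,0,0,0]])

```text
clock: 14.9
position: [0.5325, 0.3344, 0.3895]
ee_rot: [-0.0, 0.973, 0.231, 0.0]
contact_force: [-0.2, 0.7, -2.6]
gripper_width: 0.0331
grasp_force: 25.2
```

apply_moves(rows=[[28,0,0,-2,0,0,0],[28,0,0,-4,0,0,0],[28,0,0,-5,0,0,0],[28,0,0,-5,0,0,0],[28,0,0,-3,0,0,0],[28,0,0,-1,0,0,0],[28,0,0,0,0,0,0],[28,0,0,0,0,0,0]])

```text
clock: 15.7
position: [0.5325, 0.3343, 0.4091]
ee_rot: [0.0, 0.973, 0.231, -0.0]
contact_force: [0.7, -0.1, -2.6]
gripper_width: 0.0329
grasp_force: 25.2
```

```bash
python3 - <<'E'
from h import *
s,x,Q=st();print(x,s['gripper_width'],s['grasp_force'],'F tool',(Q.T@s['contact_force']).round(1),'M tool',(Q.T@s['wrist_torque']).round(2))
snap('wrist','w9.png');snap('scene','s9.png');t=snap('top','t9.png')
a,b=load('scene0.npz'),load('s9.npz')
# scene: dark profile of piston lower end vs ring, on barrel axis near face, before/after
zs=np.arange(.27,.05,-.004)
for f in ('scene0','s9'):
    d=load(f+'.npz');g=cv2.cvtColor(d['img'],cv2.COLOR_RGB2GRAY).astype(np.float32);c=d['T'][:3,3];A=np.array([.5325,.333]);u=c[:2]-A;u/=np.linalg.norm(u)
    q=np.array([proj(d,(*(A+u*.014),z)) for z in zs],np.float32)
    print(f,' '.join(f'{int(z*1000+.5)}:{int(v)}' for z,v in zip(zs,cv2.remap(g,q[:,:1].copy(),q[:,1:].copy(),1)[:,0])))
E
```

```text
[0.53245216 0.33433459 0.40905525] 0.03293530879302219 25.170481503009796 F tool [0.5 0.4 2.6] M tool [-0.01 -0.02 -0.02]
scene0 270:204 266:143 262:140 258:138 254:137 250:138 246:125 242:137 238:137 234:133 230:137 226:139 222:80 218:50 214:50 210:51 206:42 202:35 198:37 194:34 190:37 186:33 182:33 178:95 174:133 170:136 166:136 162:135 158:134 154:136 150:158 146:142 142:113 138:114 134:115 130:134 126:138 122:135 118:135 114:136 110:138 106:97 102:41 98:30 94:89 90:167 86:122 82:120 78:131 74:136 70:133 66:136 62:131 58:103 54:116 50:104
s9 270:32 266:32 262:33 258:31 254:30 250:30 246:28 242:80 238:133 234:135 230:134 226:135 222:134 218:135 214:135 210:135 206:133 202:135 198:134 194:137 190:135 186:134 182:134 178:135 174:134 170:135 166:134 162:132 158:132 154:133 150:158 146:147 142:115 138:115 134:114 130:133 126:135 122:107 118:111 114:113 110:128 106:88 102:36 98:30 94:56 90:109 86:117 82:120 78:139 74:140 70:137 66:122 62:101 58:99 54:100 50:103
```

The knob's underside moved from about 179 to 242.5 mm, which is a 63.5 mm draw. The seals now show just above the stroke ring, and side forces are below 1 N. Handing in.

```bash
python3 -c "
from h import *
print(job.sign_off())"
```

```text
the job is handed in; nothing more can be done
None
```

I placed the large ball on the hopper seat, drew the piston up 63.5 mm to the measured top edge of the stroke ring, and handed the job in with it held there at rest; the sign-off call returned no verdict.

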